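# Clip the specimen stands onto the rail and load them

## Robot

A 7-joint arm with a two-finger parallel gripper is mounted at the origin on a cart in front of the work surface, level with it; the furniture and walls round the work are solid. World frame = base frame: x ahead of the robot, y to its left, z up, the work surface at z = 0. Lengths are in m, angles in rad, forces in N, time in s.
With the tool pointing down it reaches from about 0.35 to 0.775 m from the base axis. Payload 3.1 kg.
Tool frame: the origin (TCP) lies midway between the tips of the shut fingers; the grasp point (between the pads) lies 19 mm behind it (robot.pinch_z is the z of the grasp point in the tool frame, in m); z points along the fingers, y is the line along which they close (so a half turn about z gives the same grasp; the last joint's range is limited). The gripper opens to 85 mm and grips with 20 to 120 N. Pads are 22 mm wide; open, the fingers measure 114 mm over their backs; the gripper's body (76 mm by 85 mm) begins 54 mm behind the grasp point. The pads swing forward as they close: fully open they stand 13 mm farther back than shut.
Start: joints at [-1.372, 0.311, 0.014, 1.512, -0.004, 1.319, -0.027], TCP at [0.131, 0.534, 0.231] pointing down, gripper open.
Joint ranges: [-2.7, 2.7], [-0.3, 1.91], [-1.27, 1.3], [0.12, 2.57], [-1.44, 4.58], [0.2, 2.03], [-3.05, 3.05]. Speed limits (rad/s): [2.79, 2.79, 3.14, 3.14, 3.14, 3.14, 3.14].

## Interface

Orientations are given as [roll, pitch, yaw] about the fixed x, y, z axes, in that order (R = Rz(yaw) Ry(pitch) Rx(roll)).
In Python, from rig import robot gives the robot as it stands.
- The arm moves only by the tool drive_tool, never from a script. Its argument "rows" is a list of rows, each an object of numbers: "x", "y", "z": the shift along the world's x, y, z in m; "turn": the turn about the world's z in rad. In form: [{"x": .., "y": .., "z": .., "turn": ..}, ...]. A call has exactly 10 rows; each row is the pose to reach, as a shift and turn from the pose commanded when the call began; what a row does not reach only later rows make up. A row lasts 1/8 s, in which the tool goes at most 62.5 mm and 10.7 degrees, less where a joint would pass 70% of its speed; a pose out of reach is approached as far as the arm can. A call with a gripper value outside its range is refused whole. "grip" is the finger opening in m, from 0 to 0.0854, set as the call begins (left out, the last holds). The fingers move at their own pace and stop on an object; "grip_force" is the grip in N (left out, the last holds). Time passes only in rows, so rows that repeat a pose let the fingers close, or fill a call up. It gives the time, the measured TCP pose, the force, the opening and the grip force at its end, in the units of the state.
- robot.state(): the state, without advancing time (a new reading comes with each control period).
- robot.get_image(name): name is "side" or "top"; returns the picture (384x512x3 uint8, red, green, blue); there is no depth.
- robot.camera_info(name): a dict with "mtx" (3x3 intrinsics, pixels), "R" (3x3) and "t" (3): a world point X has camera coordinates R X + t. Camera axes: x right, y down, z forward; pixel columns grow to the right and rows downward; lengths in m; the calibration is good to about 2 mm. A picture is of the moment at which its call begins. camera_info takes no time and is no camera call.
- robot.job_done(): hands the job in; it is judged then, once.
The state is a dict: "clock": time; "q": joint angles; "dq": joint speeds; "effort": joint torques, N m; "ee_pos": TCP position; "tcp_rot": TCP orientation; "ft_force": force on the tool from outside, world axes, zero at the start; "wrist_torque": the same for the moment, N m; "width": opening from 0.0 (shut) to 1.0 (fully open); "gripper_force": force on a finger pad.
Only numpy, scipy, OpenCV 4.12 (cv2) and the standard library are available. Lean on these libraries where they do the work, as an engineer would, in place of code of your own. Each camera call takes 0.05 s, during which the arm holds its last target. There are 200 camera calls.

## Task

Set up the inspection rail: push each loose specimen stand straight down onto the round shaft until its sprung arms snap past the widest part and it sits fully home and upright, anywhere along the rail. Lay one mounted specimen flat and centred on the seat of each stand; specimens left over may stay where they are. Leave the loupe and the round objective case alone.

Things in the scene. Friction and masses are not known exactly. Their poses are not given: they have to be found in the camera images.
- rail_mid (a point): the rail, fixed on the worktop: a level round steel shaft, 16 mm diameter, 320 mm long, joined from below by an 8 mm thick web to a base plate 50 mm wide, 10 mm thick. This point is the middle of the shaft's axis, 45 mm above the worktop; y runs along the shaft, x level across it, z up
- rail_left (a point): the +y end of the shaft's axis. A stand clips on with its y along the shaft, pushed straight down with about 10 to 20 N: the arms open by themselves and snap in below the shaft's widest part; their flared ends take 3 mm of sideways error
- rail_right (a point): the -y end of the shaft's axis. The middle of a stand's column ends 28 mm above the shaft's axis when the stand is fully home (plate on the shaft), and is over 35 mm above it while the arms still have to open
- stand_1_mid (a point): a specimen stand (three or four alike; None if absent), upright on the worktop, 70 g: black square column, 20 x 20 x 28 mm, flat top = seat; below it a plate 32 (x) x 30 (y) x 6 mm; below that two sprung steel arms, one at each x side, 28 mm long in y. Point: middle of the column; seat 14 mm above it, plate's top 14 mm below, arm ends 48 mm below. z up; same after half a turn
- stand_2_mid (a point): a specimen stand (three or four alike; None if absent), upright on the worktop, 70 g: black square column, 20 x 20 x 28 mm, flat top = seat; below it a plate 32 (x) x 30 (y) x 6 mm; below that two sprung steel arms, one at each x side, 28 mm long in y. Point: middle of the column; seat 14 mm above it, plate's top 14 mm below, arm ends 48 mm below. z up; same after half a turn
- stand_3_mid (a point): a specimen stand (three or four alike; None if absent), upright on the worktop, 70 g: black square column, 20 x 20 x 28 mm, flat top = seat; below it a plate 32 (x) x 30 (y) x 6 mm; below that two sprung steel arms, one at each x side, 28 mm long in y. Point: middle of the column; seat 14 mm above it, plate's top 14 mm below, arm ends 48 mm below. z up; same after half a turn
- stand_4_mid (a point): a specimen stand (three or four alike; None if absent), upright on the worktop, 70 g: black square column, 20 x 20 x 28 mm, flat top = seat; below it a plate 32 (x) x 30 (y) x 6 mm; below that two sprung steel arms, one at each x side, 28 mm long in y. Point: middle of the column; seat 14 mm above it, plate's top 14 mm below, arm ends 48 mm below. z up; same after half a turn
- mount_1_mid (a point): a mounted specimen, a flat resin disc of 30 mm diameter and 14 mm thick, lying flat on the worktop, to the right of the 0.4 m high stereo microscope that stands between it and the rail (pass in front of the eyepieces, which reach forward to x = 0.45); this point is its centre, z is its axis. About 25 g; any specimen may go on any stand
- mount_2_mid (a point): a mounted specimen, a flat resin disc of 30 mm diameter and 16 mm thick, lying flat on the worktop, to the right of the 0.4 m high stereo microscope that stands between it and the rail (pass in front of the eyepieces, which reach forward to x = 0.45); this point is its centre, z is its axis. About 25 g; any specimen may go on any stand
- mount_3_mid (a point): a mounted specimen, a flat resin disc of 30 mm diameter and 15 mm thick, lying flat on the worktop, to the right of the 0.4 m high stereo microscope that stands between it and the rail (pass in front of the eyepieces, which reach forward to x = 0.45); this point is its centre, z is its axis. About 25 g; any specimen may go on any stand
- mount_4_mid (a point): a mounted specimen, a flat resin disc of 30 mm diameter and 17 mm thick, lying flat on the worktop, to the right of the 0.4 m high stereo microscope that stands between it and the rail (pass in front of the eyepieces, which reach forward to x = 0.45); this point is its centre, z is its axis. About 25 g; any specimen may go on any stand
- loupe_mid (a point): bystander: a black eyepiece loupe, 39 mm diameter, 38 mm high, loose on the worktop; this point is half-way up
- objective_case_mid (a point): bystander: a round screw-top case, 42 mm diameter, 54 mm high, loose on the worktop; this point is half-way up

How it is judged:
At the end, for the whole second after the job is handed in: Every stand present is clipped on the shaft (column middle 25 to 31 mm above the shaft axis, within 6 mm sideways, tilt and turn under 0.2 rad, within 145 mm of the rail middle), and on each lies one specimen, within 9 mm of the seat centre, flat within 0.15 rad, resting on it within 3 mm, at rest (x of stand_1_mid in the frame of rail_mid between -0.006 and 0.006 m and y of stand_1_mid in the frame of rail_mid between -0.145 and 0.145 m and z of stand_1_mid in the frame of rail_mid between 0.025 and 0.031 m and angle between each of stand_1_mid, stand_2_mid, stand_3_mid, stand_4_mid's own z axis and vertical below 0.2 rad and angle between the y axis of each of stand_1_mid, stand_2_mid, stand_3_mid, stand_4_mid and the y axis of rail_mid, either way round below 0.2 rad and ((horizontal distance between mount_1_mid and stand_1_mid below 0.009 m and z of mount_1_mid in the frame of stand_1_mid between 0.018 and 0.024 m and angle between the z axis of mount_1_mid and the z axis of stand_1_mid, either way round below 0.15 rad and linear speed of mount_1 below 0.02 m/s) or (horizontal distance between mount_2_mid and stand_1_mid below 0.009 m and z of mount_2_mid in the frame of stand_1_mid between 0.019 and 0.025 m and angle between the z axis of mount_2_mid and the z axis of stand_1_mid, either way round below 0.15 rad and linear speed of mount_2 below 0.02 m/s) or (horizontal distance between mount_3_mid and stand_1_mid below 0.009 m and z of mount_3_mid in the frame of stand_1_mid between 0.0185 and 0.0245 m and angle between the z axis of mount_3_mid and the z axis of stand_1_mid, either way round below 0.15 rad and linear speed of mount_3 below 0.02 m/s) or (horizontal distance between mount_4_mid and stand_1_mid below 0.009 m and z of mount_4_mid in the frame of stand_1_mid between 0.0195 and 0.0255 m and angle between the z axis of mount_4_mid and the z axis of stand_1_mid, either way round below 0.15 rad and linear speed of mount_4 below 0.02 m/s)) and x of stand_2_mid in the frame of rail_mid between -0.006 and 0.006 m and y of stand_2_mid in the frame of rail_mid between -0.145 and 0.145 m and z of stand_2_mid in the frame of rail_mid between 0.025 and 0.031 m and ((horizontal distance between mount_1_mid and stand_2_mid below 0.009 m and z of mount_1_mid in the frame of stand_2_mid between 0.018 and 0.024 m and angle between the z axis of mount_1_mid and the z axis of stand_2_mid, either way round below 0.15 rad and linear speed of mount_1 below 0.02 m/s) or (horizontal distance between mount_2_mid and stand_2_mid below 0.009 m and z of mount_2_mid in the frame of stand_2_mid between 0.019 and 0.025 m and angle between the z axis of mount_2_mid and the z axis of stand_2_mid, either way round below 0.15 rad and linear speed of mount_2 below 0.02 m/s) or (horizontal distance between mount_3_mid and stand_2_mid below 0.009 m and z of mount_3_mid in the frame of stand_2_mid between 0.0185 and 0.0245 m and angle between the z axis of mount_3_mid and the z axis of stand_2_mid, either way round below 0.15 rad and linear speed of mount_3 below 0.02 m/s) or (horizontal distance between mount_4_mid and stand_2_mid below 0.009 m and z of mount_4_mid in the frame of stand_2_mid between 0.0195 and 0.0255 m and angle between the z axis of mount_4_mid and the z axis of stand_2_mid, either way round below 0.15 rad and linear speed of mount_4 below 0.02 m/s)) and x of stand_3_mid in the frame of rail_mid between -0.006 and 0.006 m and y of stand_3_mid in the frame of rail_mid between -0.145 and 0.145 m and z of stand_3_mid in the frame of rail_mid between 0.025 and 0.031 m and ((horizontal distance between mount_1_mid and stand_3_mid below 0.009 m and z of mount_1_mid in the frame of stand_3_mid between 0.018 and 0.024 m and angle between the z axis of mount_1_mid and the z axis of stand_3_mid, either way round below 0.15 rad and linear speed of mount_1 below 0.02 m/s) or (horizontal distance between mount_2_mid and stand_3_mid below 0.009 m and z of mount_2_mid in the frame of stand_3_mid between 0.019 and 0.025 m and angle between the z axis of mount_2_mid and the z axis of stand_3_mid, either way round below 0.15 rad and linear speed of mount_2 below 0.02 m/s) or (horizontal distance between mount_3_mid and stand_3_mid below 0.009 m and z of mount_3_mid in the frame of stand_3_mid between 0.0185 and 0.0245 m and angle between the z axis of mount_3_mid and the z axis of stand_3_mid, either way round below 0.15 rad and linear speed of mount_3 below 0.02 m/s) or (horizontal distance between mount_4_mid and stand_3_mid below 0.009 m and z of mount_4_mid in the frame of stand_3_mid between 0.0195 and 0.0255 m and angle between the z axis of mount_4_mid and the z axis of stand_3_mid, either way round below 0.15 rad and linear speed of mount_4 below 0.02 m/s)) and x of stand_4_mid in the frame of rail_mid between -0.006 and 0.006 m and y of stand_4_mid in the frame of rail_mid between -0.145 and 0.145 m and z of stand_4_mid in the frame of rail_mid between 0.025 and 0.031 m and ((horizontal distance between mount_1_mid and stand_4_mid below 0.009 m and z of mount_1_mid in the frame of stand_4_mid between 0.018 and 0.024 m and angle between the z axis of mount_1_mid and the z axis of stand_4_mid, either way round below 0.15 rad and linear speed of mount_1 below 0.02 m/s) or (horizontal distance between mount_2_mid and stand_4_mid below 0.009 m and z of mount_2_mid in the frame of stand_4_mid between 0.019 and 0.025 m and angle between the z axis of mount_2_mid and the z axis of stand_4_mid, either way round below 0.15 rad and linear speed of mount_2 below 0.02 m/s) or (horizontal distance between mount_3_mid and stand_4_mid below 0.009 m and z of mount_3_mid in the frame of stand_4_mid between 0.0185 and 0.0245 m and angle between the z axis of mount_3_mid and the z axis of stand_4_mid, either way round below 0.15 rad and linear speed of mount_3 below 0.02 m/s) or (horizontal distance between mount_4_mid and stand_4_mid below 0.009 m and z of mount_4_mid in the frame of stand_4_mid between 0.0195 and 0.0255 m and angle between the z axis of mount_4_mid and the z axis of stand_4_mid, either way round below 0.15 rad and linear speed of mount_4 below 0.02 m/s))); the robot touches nothing.
It fails at once if the loupe is pushed away or knocked over (distance of loupe_mid from where it was at the start of the episode above 0.03 m or angle between loupe_mid's own z axis and vertical above 0.5 rad).
It fails at once if the objective case is pushed away or knocked over (distance of objective_case_mid from where it was at the start of the episode above 0.03 m or angle between objective_case_mid's own z axis and vertical above 0.5 rad).
Of stand_1, stand_2, stand_3, stand_4 only 3 to 4 are there at a start; the rules pass over those that are not, and their reading is None.
At some moment in a run one of mount_1, mount_2, mount_3, mount_4 may be knocked a few centimetres aside while the robot is not near it.
It also fails if it takes over 210 s, if anything falls off the work surface, if the arm or the gripper's body presses on something with over 40 N, if the wrist force passes 120 N, or if a joint passes its speed limit or range.

## Working session

There is one attempt and no reset: what is moved stays moved. The work goes in short steps, Python scripts to look and compute and a tool call to move; the robot and the scene stay as the last step left them, time stands still between calls to the robot, and variables do not carry over. Pictures are saved under pics/ and viewed, at most 14 in all, crops included, and the job is handed in when it is done.

Besides the shell and the picture viewer there is one more tool, called after "Call:" as name(argument=value, ...) on one line, values as JSON. drive_tool: Moves the arm, as the interface text tells. Its arguments: {"type":"object","properties":{"rows":{"type":"array","items":{"type":"object","properties":{"x":{"type":"number"},"y":{"type":"number"},"z":{"type":"number"},"turn":{"type":"number"}}}},"grip":{"type":"number"},"grip_force":{"type":"number"}},"required":["rows"]}

```bash
mkdir -p pics; python3 - <<'E'
from rig import robot
import cv2,numpy as np
for n in ("side","top"):
    im=robot.get_image(n); cv2.imwrite(f"pics/{n}0.png",im[:,:,::-1])
    c=robot.camera_info(n); print(n,c["mtx"].round(1).tolist(),c["R"].round(3).tolist(),c["t"].round(3).tolist(), (-c["R"].T@c["t"]).round(3))
print(robot.state())
E
```

```text
side [[474.2, 0.0, 247.8], [0.0, 474.2, 192.7], [0.0, 0.0, 1.0]] [[0.909, -0.417, -0.022], [-0.219, -0.431, -0.875], [0.356, 0.8, -0.483]] [-0.495, 0.189, 1.307] [ 0.027 -1.171  0.786]
top [[390.9, 0.0, 254.3], [0.0, 390.9, 188.4], [0.0, 0.0, 1.0]] [[0.01, -1.0, -0.003], [-0.995, -0.009, -0.099], [0.099, 0.003, -0.995]] [0.044, 0.545, 1.299] [0.414 0.045 1.347]
{'clock': 0.1, 'q': array([-1.37172668,  0.311632  ,  0.01396916,  1.51290066, -0.0043984 ,
        1.31922766, -0.02723925]), 'dq': array([-5.88296512e-04, -1.14443265e-03, -2.91960898e-04, -5.72670767e-03,
        9.11517678e-04,  1.11679311e-03,  7.29742721e-05]), 'effort': array([ 1.03064132e-03, -3.80852473e+01,  1.46829416e-01, -2.31243253e+01,
        1.23739260e-02,  8.11219099e-03, -3.37960273e-05]), 'ee_pos': array([0.13096427, 0.53349505, 0.23033559]), 'tcp_rot': array([-3.13945732e+00,  8.35792965e-05,  2.90088345e+00]), 'ft_force': array([0.10827321, 0.0662345 , 0.65345504]), 'wrist_torque': array([-0.03375374,  0.00782789, -0.0064349 ]), 'gripper_force': 0.0, 'width': 1.0041290498490745}
```

View pics/side0.png

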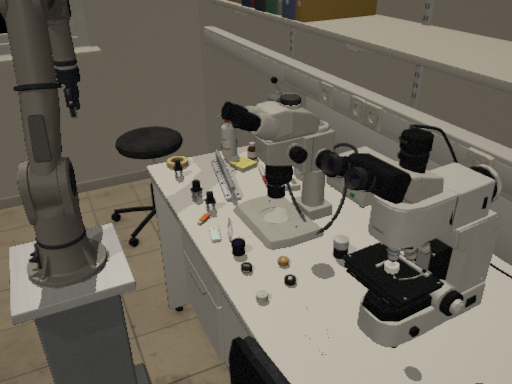

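View pics/top0.png

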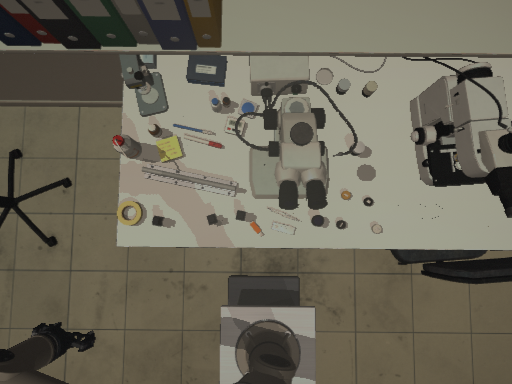

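The side view shows the rail at (225,175), stands near (178,168), (196,188) and (210,202), and discs at (247,267), (283,261), (290,280) and (262,297). In the top view the rail runs (142,178)-(240,190). The stands are near (157,221), (212,219) and (241,216). The discs are at (346,195), (368,201), (341,224) and (377,229), and the loupe is probably at (318,220). I'll enlarge both.

```bash
cat > h.py <<'E'
import cv2,numpy as np
from rig import robot
def ray(n,u,v):
    c=robot.camera_info(n);R=np.array(c["R"]);t=np.array(c["t"])
    return -R.T@t, R.T@np.linalg.solve(np.array(c["mtx"]),[u,v,1.])
def onz(n,u,v,z):
    o,d=ray(n,u,v); return o+d*(z-o[2])/d[2]
def tri(a,b): # a=(u,v) side, b=(u,v) top
    o1,d1=ray("side",*a);o2,d2=ray("top",*b)
    s=np.linalg.lstsq(np.c_[d1,-d2],o2-o1,rcond=None)[0]
    p,q=o1+s[0]*d1,o2+s[1]*d2
    return (p+q)/2,np.linalg.norm(p-q)
def proj(n,X):
    c=robot.camera_info(n);x=np.array(c["mtx"])@(np.array(c["R"])@X+np.array(c["t"]));return x[:2]/x[2]
def crop(n,u0,v0,u1,v1,k,f,im=None):
    im=robot.get_image(n) if im is None else im
    c=cv2.resize(im[v0:v1,u0:u1],None,fx=k,fy=k,interpolation=cv2.INTER_CUBIC)
    for u in range((u0+9)//10*10,u1,10): cv2.line(c,((u-u0)*k,0),((u-u0)*k,6 if u%50 else 16),(255,0,0),1)
    for v in range((v0+9)//10*10,v1,10): cv2.line(c,(0,(v-v0)*k),(6 if v%50 else 16,(v-v0)*k),(255,0,0),1)
    cv2.imwrite(f,c[:,:,::-1])
E
python3 - <<'E'
from h import *
t=cv2.imread("pics/top0.png")[:,:,::-1].copy();s=cv2.imread("pics/side0.png")[:,:,::-1].copy()
a=cv2.resize(t[155:240,120:253],None,fx=6,fy=6,interpolation=2)
crop("top",120,160,253,240,6,"pics/t1.png",t)
crop("side",150,140,300,252,5,"pics/s1.png",s)
crop("top",300,180,390,240,8,"pics/t2.png",t)
crop("side",225,230,305,305,8,"pics/s2.png",s)
E
```

```text
(no output)
```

View pics/t1.png

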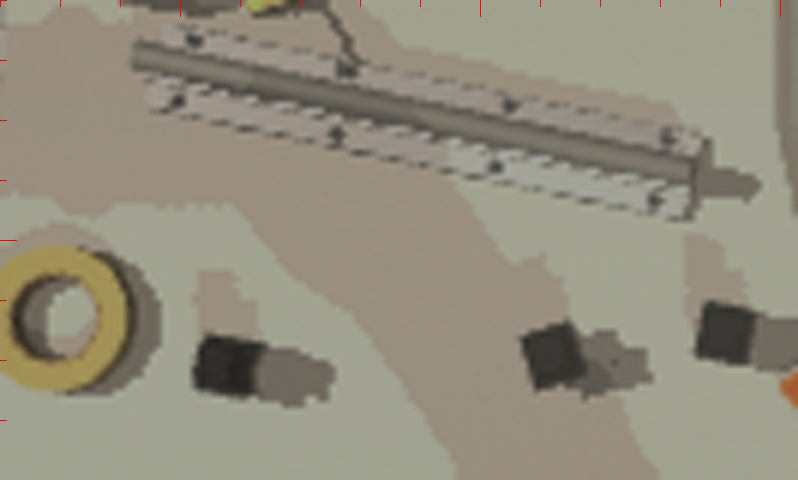

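View pics/s1.png

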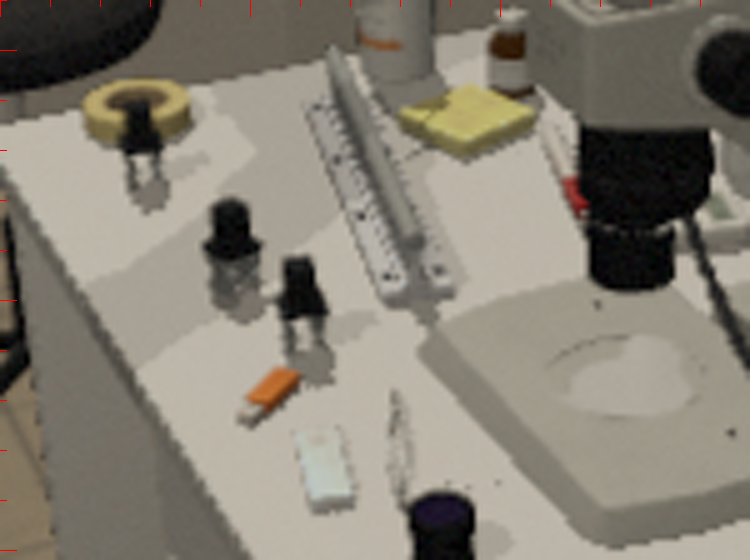

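View pics/t2.png

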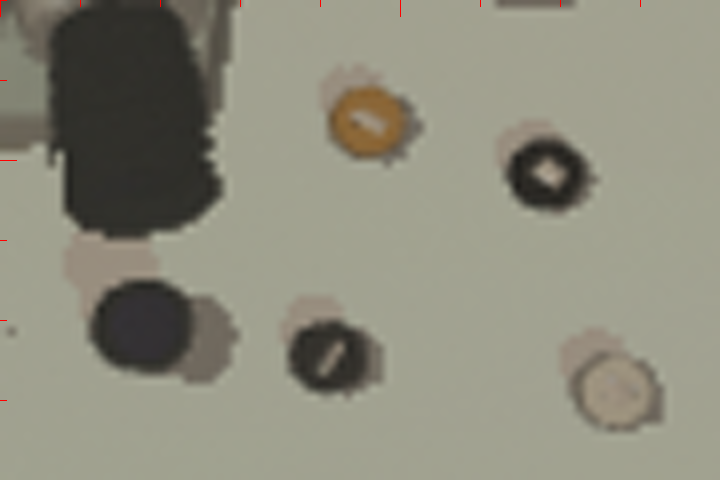

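View pics/s2.png

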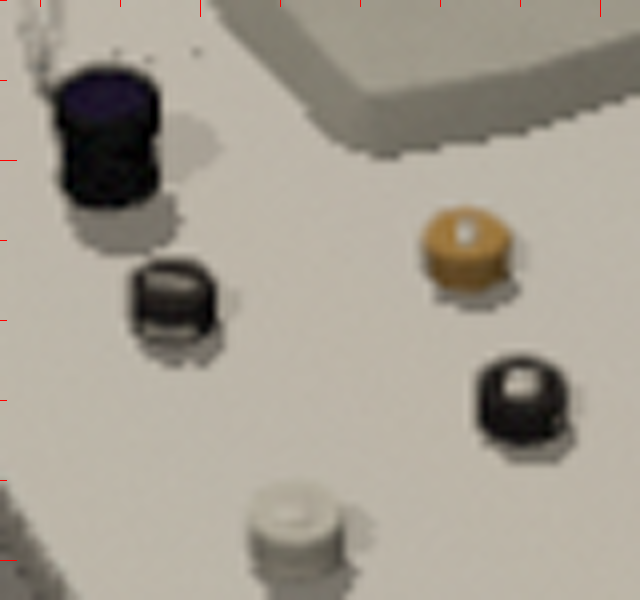

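Three stands, four discs (top view: about (346,195), (368,202), (341,224), (377,229)), and the loupe at (318,220). No fourth stand is visible. Now I'll take numbers from the masks and zoom on the stands to see which way the arms face.

```bash
python3 - <<'E'
from h import *
t=cv2.imread("pics/top0.png")[:,:,::-1].copy();s=cv2.imread("pics/side0.png")[:,:,::-1].copy()
K=8
def dark(im,box,th=75):
    u0,v0,u1,v1=box
    g=cv2.resize(im[v0:v1,u0:u1].max(2),None,fx=K,fy=K,interpolation=cv2.INTER_CUBIC)
    m=(g<th).astype(np.uint8)
    c=max(cv2.findContours(m,0,2)[0],key=cv2.contourArea)
    return (c.reshape(-1,2)+.5)/K-.5+[u0,v0]
tb=[(150,213,166,230),(203,210,222,230),(234,207,249,225)]
sb=[(170,155,188,180),(188,176,206,198),(202,188,220,210)]
for i in range(3):
    c=dark(t,tb[i]);r=cv2.minAreaRect(c.astype(np.float32))
    d=dark(s,sb[i],60);top=d[d[:,1]<d[:,1].min()+5]
    print("stand",i,np.round(r[0],1),np.round(r[1],1),round(r[2],1),"side bbox",d.min(0).round(1),d.max(0).round(1))
    b=cv2.boxPoints(r); 
    q=np.array([onz("top",*p,0.034)[:2] for p in b]);e=q[1]-q[0];f=q[2]-q[1]
    print("  plate ctr z.034",onz("top",*r[0],0.034).round(4),"edges",np.linalg.norm(e).round(4),np.degrees(np.arctan2(e[1],e[0])).round(1),np.linalg.norm(f).round(4))
    # seat centre in side: column top part
    uc=(top[:,0].min()+top[:,0].max())/2; vt=d[:,1].min(); 
    print("  side seat approx",uc.round(1),vt.round(1))
for n,a in (("L",((142.2,169.3))),("R",(236,187.5))): print("rail",n,onz("top",*a,0.045).round(4))
for n,a,z in (("L",((216.8,150.5)),.045),("R",(232.5,188.3),.045)): print("rail side",n,onz("side",*a,z).round(4))
print(tri((216.8,150.5),(142.2,169.3)),tri((232.5,188.3),(236,187.5)))
A=[cv2.resize(x[v0:v1,u0:u1],(250,250),interpolation=2) for x,bs in ((t,tb),(s,sb)) for (u0,v0,u1,v1) in bs]
cv2.imwrite("pics/z.png",np.vstack([np.hstack(A[:3]),np.hstack(A[3:])])[:,:,::-1])
for n,b,a in (("orange",(346,195.1),(283.2,259.5)),("ring",(368.3,201.6),(290.2,278.3)),("bar",(341,224.3),(246.6,265.5)),("white",(377,228.6),(261.8,294.5)),("loupe",(317.8,220.6),(238.4,242.7))):
    print(n,[x.round(4) for x in tri(a,b)], onz("top",*b,.015).round(3))
E
```

```text
stand 0 [157.5 220.5] [10.8  9.2] 11.0 side bbox [173.4 159.3] [182.1 170.7]
  plate ctr z.034 [0.433  0.3727 0.034 ] edges 0.0307 -9.0 0.0363
  side seat approx 176.8 159.3
stand 1 [212. 219.] [9.7 9.1] 72.3 side bbox [190.6 179.8] [201.4 192.2]
  plate ctr z.034 [0.4401 0.1901 0.034 ] edges 0.0304 -71.7 0.0325
  side seat approx 195.8 179.8
stand 2 [240.5 215.2] [8.7 9.1] 11.3 side bbox [205.2 191.3] [214.8 203.9]
  plate ctr z.034 [0.4537 0.0948 0.034 ] edges 0.0305 -10.5 0.0291
  side seat approx 209.4 191.3
rail L [0.6042 0.4274 0.045 ]
rail R [0.5457 0.1108 0.045 ]
rail side L [0.6064 0.4192 0.045 ]
rail side R [0.5399 0.1073 0.045 ]
(array([0.60703007, 0.42778996, 0.04126479]), np.float64(0.004750658429930005)) (array([0.5439288 , 0.11160532, 0.04227268]), np.float64(0.004221339003320332))
orange [array([ 0.5275, -0.2656,  0.0093]), np.float64(0.0018)] [ 0.526 -0.264  0.015]
ring [array([ 0.5062, -0.342 ,  0.0084]), np.float64(0.0023)] [ 0.505 -0.34   0.015]
bar [array([ 0.4275, -0.247 ,  0.0104]), np.float64(0.0018)] [ 0.427 -0.246  0.015]
white [array([ 0.4135, -0.3686,  0.0113]), np.float64(0.0004)] [ 0.413 -0.367  0.015]
loupe [array([ 0.4395, -0.1654,  0.0289]), np.float64(0.003)] [ 0.438 -0.167  0.015]
```

View pics/z.png

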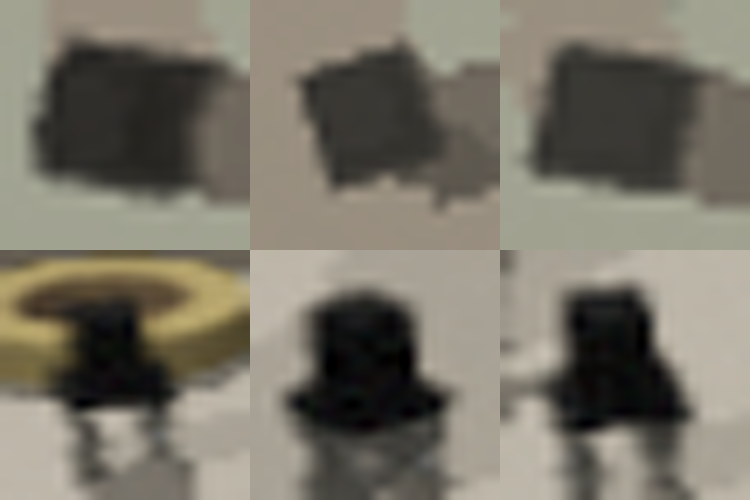

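```bash
python3 - <<'E'
from h import *
s=cv2.imread("pics/side0.png")[:,:,::-1]
for nm,X in (("S1",(.433,.3727)),("S2",(.4401,.1901)),("S3",(.4537,.0948))):
    for z in (.062,.034,.02,.012,.004,0): 
        u,v=proj("side",np.array([*X,z])); u0=int(round(u))
        print(nm,z,(u.round(1),v.round(1)),s[int(round(v)),u0-10:u0+11].max(1).tolist())
for a in (108.3,18.3):
    y=np.array([np.cos(np.radians(a)),np.sin(np.radians(a)),0]);x=np.array([y[1],-y[0],0])
    for sx in (-1,1): print(a,sx,[proj("side",np.array([.4401,.1901,.012])+sx*.0125*x+sy*.014*y).round(1).tolist() for sy in (-1,1)])
E
```

```text
S1 0.062 (np.float64(176.9), np.float64(159.7)) [172, 182, 181, 158, 103, 71, 76, 67, 54, 45, 48, 39, 47, 85, 93, 110, 155, 178, 183, 182, 159]
S1 0.034 (np.float64(177.6), np.float64(166.6)) [118, 112, 116, 116, 116, 81, 47, 22, 15, 18, 16, 17, 16, 24, 71, 99, 112, 114, 120, 167, 185]
S1 0.02 (np.float64(178.0), np.float64(170.1)) [189, 188, 182, 180, 179, 177, 113, 21, 16, 50, 59, 58, 56, 40, 134, 180, 188, 189, 188, 189, 188]
S1 0.012 (np.float64(178.2), np.float64(172.0)) [189, 189, 188, 189, 189, 189, 167, 105, 92, 172, 189, 156, 93, 85, 136, 167, 173, 172, 169, 169, 168]
S1 0.004 (np.float64(178.4), np.float64(173.9)) [188, 188, 190, 189, 189, 189, 178, 127, 80, 124, 161, 169, 140, 92, 135, 164, 169, 168, 169, 168, 169]
S1 0 (np.float64(178.5), np.float64(174.9)) [189, 189, 190, 189, 190, 188, 172, 117, 84, 148, 167, 169, 130, 91, 119, 159, 169, 169, 169, 182, 186]
S2 0.062 (np.float64(195.2), np.float64(179.8)) [189, 189, 189, 190, 189, 189, 188, 156, 109, 71, 57, 46, 68, 99, 136, 163, 168, 168, 168, 168, 168]
S2 0.034 (np.float64(195.8), np.float64(187.2)) [167, 168, 169, 169
[... 995 characters left out ...]
22, 120, 175, 189, 142, 66, 34, 17, 21, 18, 14, 16, 14, 19, 69, 171, 189, 188, 178, 172]
S3 0.012 (np.float64(209.9), np.float64(204.6)) [186, 188, 189, 188, 188, 188, 141, 80, 101, 174, 178, 151, 96, 65, 88, 154, 168, 169, 167, 169, 168]
S3 0.004 (np.float64(210.1), np.float64(206.7)) [189, 188, 188, 188, 189, 176, 131, 84, 77, 125, 160, 168, 141, 99, 116, 160, 168, 167, 169, 172, 169]
S3 0 (np.float64(210.2), np.float64(207.8)) [188, 188, 189, 189, 188, 186, 154, 101, 83, 132, 163, 168, 130, 91, 85, 154, 168, 169, 167, 181, 184]
108.3 -1 [[195.9, 195.6], [190.8, 192.7]]
108.3 1 [[201.7, 193.0], [196.7, 190.2]]
18.3 -1 [[190.7, 193.0], [197.3, 190.2]]
18.3 1 [[195.2, 195.6], [201.8, 192.7]]
```

Three stands. S1 and S3 already lie along the rail. S2 is ambiguous by a quarter turn, so I'll settle that once it is lifted. Starting with S1, closing across the rail.

Call:
drive_tool(rows=[{"x": 0.03,"y": -0.016,"z": 0,"turn": -0.15},{"x": 0.06,"y": -0.032,"z": 0,"turn": -0.3},{"x": 0.09,"y": -0.048,"z": 0,"turn": -0.45},{"x": 0.12,"y": -0.064,"z": -0.01,"turn": -0.6},{"x": 0.16,"y": -0.085,"z": -0.03,"turn": -0.75},{"x": 0.2,"y": -0.107,"z": -0.05,"turn": -0.9},{"x": 0.24,"y": -0.128,"z": -0.07,"turn": -1.06},{"x": 0.28,"y": -0.149,"z": -0.09,"turn": -1.22},{"x": 0.302,"y": -0.161,"z": -0.11,"turn": -1.38},{"x": 0.302,"y": -0.161,"z": -0.11,"turn": -1.51}], grip=0.06, grip_force=60)

```text
clock: 1.35
ee_pos: [0.4345, 0.3691, 0.1188]
tcp_rot: [-3.141, 0.005, 1.381]
ft_force: [0.4, 0.2, 1.0]
width: 0.702
gripper_force: 0.0
```

Call:
drive_tool(rows=[{"x": 0,"y": 0,"z": -0.015,"turn": 0},{"x": 0,"y": 0,"z": -0.03,"turn": 0},{"x": 0,"y": 0,"z": -0.045,"turn": 0},{"x": 0,"y": 0,"z": -0.06,"turn": 0},{"x": 0,"y": 0,"z": -0.07,"turn": 0},{"x": 0,"y": 0,"z": -0.078,"turn": 0},{"x": 0,"y": 0,"z": -0.082,"turn": 0},{"x": 0,"y": 0,"z": -0.082,"turn": 0},{"x": 0,"y": 0,"z": -0.082,"turn": 0},{"x": 0,"y": 0,"z": -0.082,"turn": 0}])

```text
clock: 2.6
ee_pos: [0.4334, 0.3734, 0.0398]
tcp_rot: [3.141, -0.001, 1.391]
ft_force: [-0.5, 0.0, 0.4]
width: 0.701
gripper_force: 0.0
```

Call:
drive_tool(rows=[{"x": 0,"y": 0,"z": 0,"turn": 0},{"x": 0,"y": 0,"z": 0,"turn": 0},{"x": 0,"y": 0,"z": 0,"turn": 0},{"x": 0,"y": 0,"z": 0,"turn": 0},{"x": 0,"y": 0,"z": 0,"turn": 0},{"x": 0,"y": 0,"z": 0,"turn": 0},{"x": 0,"y": 0,"z": 0,"turn": 0},{"x": 0,"y": 0,"z": 0,"turn": 0},{"x": 0,"y": 0,"z": 0.01,"turn": 0},{"x": 0,"y": 0,"z": 0.02,"turn": 0}], grip=0.005)

```text
clock: 3.85
ee_pos: [0.433, 0.373, 0.0596]
tcp_rot: [-3.141, 0.001, 1.391]
ft_force: [-0.6, -0.3, -1.5]
width: 0.222
gripper_force: 59.6
```

Call:
drive_tool(rows=[{"x": 0,"y": 0,"z": 0.03,"turn": 0},{"x": 0,"y": 0,"z": 0.06,"turn": 0},{"x": 0.03,"y": -0.005,"z": 0.06,"turn": 0},{"x": 0.06,"y": -0.01,"z": 0.06,"turn": 0},{"x": 0.09,"y": -0.015,"z": 0.06,"turn": 0},{"x": 0.12,"y": -0.02,"z": 0.06,"turn": 0},{"x": 0.145,"y": -0.023,"z": 0.06,"turn": 0},{"x": 0.157,"y": -0.025,"z": 0.06,"turn": 0},{"x": 0.157,"y": -0.025,"z": 0.06,"turn": 0},{"x": 0.157,"y": -0.025,"z": 0.06,"turn": 0}])

```text
clock: 5.1
ee_pos: [0.5888, 0.3491, 0.1193]
tcp_rot: [-3.14, -0.0, 1.392]
ft_force: [0.0, -0.2, -1.1]
width: 0.22
gripper_force: 59.6
```

```bash
python3 - <<'E'
from h import *
im=robot.get_image("side");cv2.imwrite("pics/side1.png",im[:,:,::-1])
print(robot.state()["ee_pos"].round(4))
c=cv2.resize(im[100:200,180:300],None,fx=6,fy=6,interpolation=2)
# rail axis line projected
for p in ((.6042,.4274,.045),(.5457,.1108,.045)): print(proj("side",np.array(p)).round(1))
q=[tuple(int(v) for v in ((proj("side",np.array(p))-[180,100])*6)) for p in ((.6042,.4274,.053),(.5457,.1108,.053))]
cv2.line(c,q[0],q[1],(255,0,0),1)
cv2.imwrite("pics/r1.png",c[:,:,::-1])
E
```

```text
[0.5887 0.3492 0.1194]
[215.5 149.9]
[233.7 187.5]
```

View pics/r1.png

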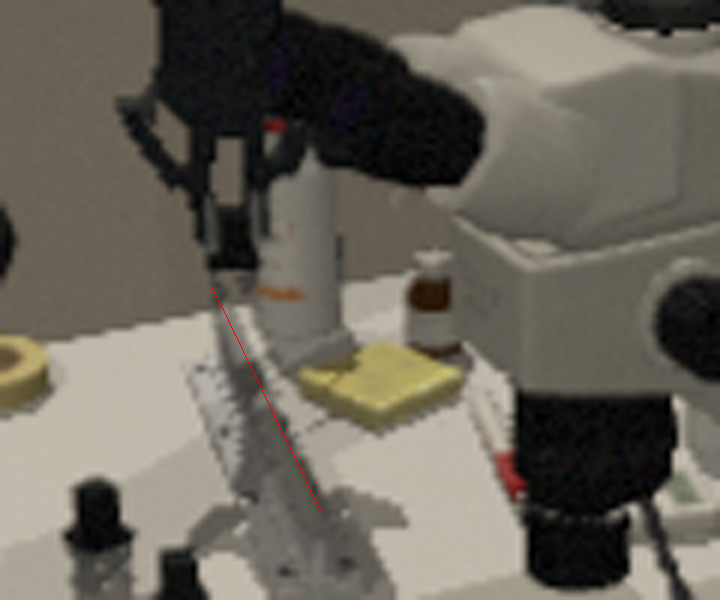

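```bash
python3 - <<'E'
from h import *
t=cv2.imread("pics/top0.png").max(2);s=cv2.imread("pics/side0.png").max(2)
for u in (150,160,175,190,205,220,230):
    v=169.3+(u-142.2)*18.2/93.8; a=int(v)-7
    print("top",u,round(v,1),a,t[a:a+15,u].tolist())
for v in (155,160,165,170,175,180,185):
    u=215.5+(v-149.9)*18.2/37.6; a=int(u)-8
    print("side",v,round(u,1),a,s[v,a:a+17].tolist())
E
```

```text
top 150 170.8 163 [151, 124, 148, 149, 151, 103, 113, 131, 120, 104, 124, 119, 127, 90, 98]
top 160 172.8 165 [150, 102, 154, 158, 157, 115, 109, 129, 122, 104, 83, 135, 154, 158, 156]
top 175 175.7 168 [152, 132, 148, 147, 147, 130, 101, 113, 110, 94, 88, 145, 150, 104, 78]
top 190 178.6 171 [152, 132, 156, 153, 153, 129, 100, 119, 123, 99, 87, 157, 148, 153, 152]
top 205 181.5 174 [153, 152, 127, 80, 103, 151, 101, 114, 124, 117, 103, 162, 134, 162, 162]
top 220 184.4 177 [153, 152, 145, 147, 151, 149, 92, 112, 126, 124, 105, 113, 145, 163, 162]
top 230 186.3 179 [153, 151, 121, 105, 94, 121, 89, 113, 125, 123, 112, 152, 119, 159, 113]
side 155 218.0 209 [168, 168, 169, 168, 168, 167, 150, 105, 117, 137, 139, 139, 177, 180, 141, 105, 108]
side 160 220.4 212 [153, 146, 151, 168, 125, 78, 74, 96, 118, 123, 117, 132, 153, 118, 92, 111, 120]
side 165 222.8 214 [160, 159, 150, 169, 125, 79, 71, 92, 111, 121, 119, 127, 130, 158, 169, 143, 106]
side 170 225.2 217 [148, 149, 148, 109, 80, 70, 107, 129, 138, 126, 91, 138, 164, 168, 168, 136, 118]
side 175 227.6 219 [158, 154, 146, 152, 110, 86, 106, 125, 135, 133, 134, 156, 167, 168, 167, 168, 182]
side 180 230.1 222 [178, 159, 125, 104, 93, 102, 126, 138, 138, 123, 144, 164, 168, 169, 167, 183, 187]
side 185 232.5 224 [181, 159, 164, 131, 91, 96, 123, 139, 139, 128, 128, 144, 162, 169, 171, 184, 187]
```

The picture shows the stand held above the far end of the shaft, with the projected axis on the shaft to within about 2 mm. A top-view line refit gives x = 0.591 at this y. Pressing down.

Call:
drive_tool(rows=[{"x": 0.001,"y": 0,"z": -0.008,"turn": -0.015},{"x": 0.001,"y": 0,"z": -0.016,"turn": -0.015},{"x": 0.001,"y": 0,"z": -0.024,"turn": -0.015},{"x": 0.001,"y": 0,"z": -0.032,"turn": -0.015},{"x": 0.001,"y": 0,"z": -0.038,"turn": -0.015},{"x": 0.001,"y": 0,"z": -0.043,"turn": -0.015},{"x": 0.001,"y": 0,"z": -0.047,"turn": -0.015},{"x": 0.001,"y": 0,"z": -0.051,"turn": -0.015},{"x": 0.001,"y": 0,"z": -0.055,"turn": -0.015},{"x": 0.001,"y": 0,"z": -0.055,"turn": -0.015}])

```text
clock: 6.4
ee_pos: [0.5911, 0.3483, 0.0643]
tcp_rot: [-3.142, -0.0, 1.376]
ft_force: [-0.3, -0.1, 2.3]
width: 0.223
gripper_force: 60.1
```

Call:
drive_tool(rows=[{"x": 0,"y": 0,"z": -0.001,"turn": 0},{"x": 0,"y": 0,"z": -0.002,"turn": 0},{"x": 0,"y": 0,"z": -0.003,"turn": 0},{"x": 0,"y": 0,"z": -0.003,"turn": 0},{"x": 0,"y": 0,"z": -0.003,"turn": 0},{"x": 0,"y": 0,"z": -0.003,"turn": 0},{"x": 0,"y": 0,"z": -0.003,"turn": 0},{"x": 0,"y": 0,"z": -0.003,"turn": 0},{"x": 0,"y": 0,"z": -0.003,"turn": 0},{"x": 0,"y": 0,"z": -0.003,"turn": 0}])

```text
clock: 7.65
ee_pos: [0.5912, 0.3483, 0.0642]
tcp_rot: [3.141, -0.001, 1.376]
ft_force: [-4.6, -0.6, 13.5]
width: 0.218
gripper_force: 61.5
```

It sits hard at 0.0642 with 13.5 N, so it is home. Releasing.

Call:
drive_tool(rows=[{"x": 0,"y": 0,"z": 0.002,"turn": 0},{"x": 0,"y": 0,"z": 0.002,"turn": 0},{"x": 0,"y": 0,"z": 0.002,"turn": 0},{"x": 0,"y": 0,"z": 0.002,"turn": 0},{"x": 0,"y": 0,"z": 0.002,"turn": 0},{"x": 0,"y": 0,"z": 0.02,"turn": 0},{"x": 0,"y": 0,"z": 0.05,"turn": 0},{"x": 0,"y": 0,"z": 0.07,"turn": 0},{"x": -0.04,"y": -0.04,"z": 0.08,"turn": 0},{"x": -0.06,"y": -0.08,"z": 0.08,"turn": 0}], grip=0.06)

```text
clock: 8.9
ee_pos: [0.5308, 0.2686, 0.1437]
tcp_rot: [3.139, -0.003, 1.378]
ft_force: [0.2, -1.2, 0.8]
width: 0.7
gripper_force: 0.0
```

Call:
drive_tool(rows=[{"x": -0.02,"y": -0.045,"z": 0,"turn": 0.01},{"x": -0.04,"y": -0.09,"z": 0,"turn": 0.01},{"x": -0.06,"y": -0.135,"z": 0,"turn": 0.01},{"x": -0.077,"y": -0.173,"z": -0.02,"turn": 0.01},{"x": -0.077,"y": -0.173,"z": -0.045,"turn": 0.01},{"x": -0.077,"y": -0.173,"z": -0.07,"turn": 0.01},{"x": -0.077,"y": -0.173,"z": -0.09,"turn": 0.01},{"x": -0.077,"y": -0.173,"z": -0.102,"turn": 0.01},{"x": -0.077,"y": -0.173,"z": -0.102,"turn": 0.01},{"x": -0.077,"y": -0.173,"z": -0.102,"turn": 0.01}])

```text
clock: 10.15
ee_pos: [0.4551, 0.0953, 0.0402]
tcp_rot: [3.14, -0.001, 1.386]
ft_force: [-0.4, 0.3, -0.1]
width: 0.703
gripper_force: 0.0
```

Call:
drive_tool(rows=[{"x": 0,"y": 0,"z": 0,"turn": 0},{"x": 0,"y": 0,"z": 0,"turn": 0},{"x": 0,"y": 0,"z": 0,"turn": 0},{"x": 0,"y": 0,"z": 0,"turn": 0},{"x": 0,"y": 0,"z": 0,"turn": 0},{"x": 0,"y": 0,"z": 0,"turn": 0},{"x": 0,"y": 0,"z": 0,"turn": 0},{"x": 0,"y": 0,"z": 0,"turn": 0},{"x": 0,"y": 0,"z": 0,"turn": 0},{"x": 0,"y": 0,"z": 0.02,"turn": 0}], grip=0.005)

```text
clock: 11.4
ee_pos: [0.4524, 0.0948, 0.0582]
tcp_rot: [-3.138, 0.002, 1.386]
ft_force: [-0.6, 0.0, -0.8]
width: 0.221
gripper_force: 59.0
```

Call:
drive_tool(rows=[{"x": 0,"y": 0,"z": 0.03,"turn": 0},{"x": 0,"y": 0,"z": 0.06,"turn": 0},{"x": 0.03,"y": 0.03,"z": 0.06,"turn": 0},{"x": 0.06,"y": 0.055,"z": 0.06,"turn": 0},{"x": 0.09,"y": 0.085,"z": 0.06,"turn": 0},{"x": 0.106,"y": 0.0995,"z": 0.06,"turn": -0.008},{"x": 0.106,"y": 0.0995,"z": 0.06,"turn": -0.008},{"x": 0.106,"y": 0.0995,"z": 0.05,"turn": -0.008},{"x": 0.106,"y": 0.0995,"z": 0.042,"turn": -0.008},{"x": 0.106,"y": 0.0995,"z": 0.036,"turn": -0.008}])

```text
clock: 12.65
ee_pos: [0.5592, 0.1938, 0.0944]
tcp_rot: [-3.14, 0.001, 1.377]
ft_force: [-0.3, 0.2, -0.4]
width: 0.218
gripper_force: 59.0
```

Call:
drive_tool(rows=[{"x": 0,"y": 0,"z": -0.006,"turn": 0},{"x": 0,"y": 0,"z": -0.012,"turn": 0},{"x": 0,"y": 0,"z": -0.017,"turn": 0},{"x": 0,"y": 0,"z": -0.021,"turn": 0},{"x": 0,"y": 0,"z": -0.025,"turn": 0},{"x": 0,"y": 0,"z": -0.029,"turn": 0},{"x": 0,"y": 0,"z": -0.032,"turn": 0},{"x": 0,"y": 0,"z": -0.034,"turn": 0},{"x": 0,"y": 0,"z": -0.034,"turn": 0},{"x": 0,"y": 0,"z": -0.034,"turn": 0}])

```text
clock: 13.9
ee_pos: [0.5601, 0.1946, 0.0645]
tcp_rot: [-3.141, -0.001, 1.378]
ft_force: [-5.7, -0.8, 18.4]
width: 0.222
gripper_force: 61.6
```

Call:
drive_tool(rows=[{"x": 0,"y": 0,"z": 0.002,"turn": 0},{"x": 0,"y": 0,"z": 0.002,"turn": 0},{"x": 0,"y": 0,"z": 0.002,"turn": 0},{"x": 0,"y": 0,"z": 0.002,"turn": 0},{"x": 0,"y": 0,"z": 0.002,"turn": 0},{"x": 0,"y": 0,"z": 0.02,"turn": 0},{"x": 0,"y": 0,"z": 0.05,"turn": 0},{"x": -0.03,"y": 0,"z": 0.07,"turn": 0.15},{"x": -0.08,"y": 0,"z": 0.07,"turn": 0.3},{"x": -0.119,"y": -0.005,"z": 0.06,"turn": 0.45}], grip=0.06)

```text
clock: 15.15
ee_pos: [0.4409, 0.1905, 0.1235]
tcp_rot: [3.137, -0.002, 1.834]
ft_force: [0.6, 0.4, -0.3]
width: 0.704
gripper_force: 0.0
```

```bash
python3 - <<'E'
from h import *
print(robot.state()["ee_pos"].round(4))
im=robot.get_image("side");cv2.imwrite("pics/side2.png",im[:,:,::-1])
a=im[125:195,185:285]
cv2.imwrite("pics/r2.png",cv2.resize(a,None,fx=7,fy=7,interpolation=2)[:,:,::-1])
E
```

```text
[0.4409 0.1905 0.1235]
```

View pics/r2.png

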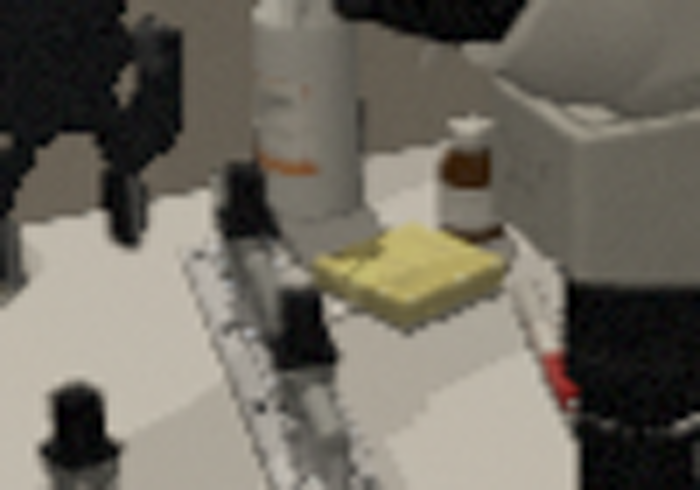

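Both stands sit upright on the rail, at crop (240,200) and (303,325). S2 is at lower left. Grasping S2.

Call:
drive_tool(rows=[{"x": 0,"y": 0,"z": -0.015,"turn": 0.06},{"x": 0,"y": 0,"z": -0.03,"turn": 0.06},{"x": 0,"y": 0,"z": -0.045,"turn": 0.06},{"x": 0,"y": 0,"z": -0.06,"turn": 0.06},{"x": 0,"y": 0,"z": -0.07,"turn": 0.06},{"x": 0,"y": 0,"z": -0.078,"turn": 0.06},{"x": 0,"y": 0,"z": -0.082,"turn": 0.06},{"x": 0,"y": 0,"z": -0.082,"turn": 0.06},{"x": 0,"y": 0,"z": -0.082,"turn": 0.06},{"x": 0,"y": 0,"z": -0.082,"turn": 0.06}])

```text
clock: 16.45
ee_pos: [0.4415, 0.1898, 0.0397]
tcp_rot: [3.141, -0.0, 1.888]
ft_force: [-0.1, 0.6, 0.5]
width: 0.704
gripper_force: 0.0
```

Call:
drive_tool(rows=[{"x": 0,"y": 0,"z": 0,"turn": 0},{"x": 0,"y": 0,"z": 0,"turn": 0},{"x": 0,"y": 0,"z": 0,"turn": 0},{"x": 0,"y": 0,"z": 0,"turn": 0},{"x": 0,"y": 0,"z": 0,"turn": 0},{"x": 0,"y": 0,"z": 0,"turn": 0},{"x": 0,"y": 0,"z": 0,"turn": 0},{"x": 0,"y": 0,"z": 0,"turn": 0},{"x": 0,"y": 0,"z": 0.02,"turn": 0},{"x": 0,"y": 0,"z": 0.07,"turn": -0.1}], grip=0.005)

```text
clock: 17.7
ee_pos: [0.4384, 0.1885, 0.1072]
tcp_rot: [-3.134, 0.002, 1.785]
ft_force: [0.5, 0.8, -0.7]
width: 0.22
gripper_force: 59.4
```

Call:
drive_tool(rows=[{"x": 0,"y": 0,"z": 0,"turn": -0.15},{"x": 0,"y": 0,"z": 0,"turn": -0.3},{"x": 0,"y": 0,"z": 0,"turn": -0.41},{"x": 0,"y": 0,"z": 0,"turn": -0.41},{"x": 0,"y": 0,"z": 0,"turn": -0.41},{"x": 0,"y": 0,"z": 0,"turn": -0.41},{"x": 0,"y": 0,"z": 0,"turn": -0.41},{"x": 0,"y": 0,"z": 0,"turn": -0.41},{"x": 0,"y": 0,"z": 0,"turn": -0.41},{"x": 0,"y": 0,"z": 0,"turn": -0.41}])

```text
clock: 18.95
ee_pos: [0.4412, 0.1897, 0.1093]
tcp_rot: [3.142, -0.0, 1.378]
ft_force: [-0.6, 0.3, -0.6]
width: 0.222
gripper_force: 59.5
```

```bash
python3 - <<'E'
from h import *
p=robot.state()["ee_pos"];print(p.round(4))
im=robot.get_image("side");cv2.imwrite("pics/side3.png",im[:,:,::-1])
u,v=proj("side",p).astype(int)
cv2.imwrite("pics/r3.png",cv2.resize(im[v-20:v+25,u-25:u+25],None,fx=12,fy=12,interpolation=2)[:,:,::-1])
E
```

```text
[0.4412 0.1897 0.1093]
```

View pics/r3.png

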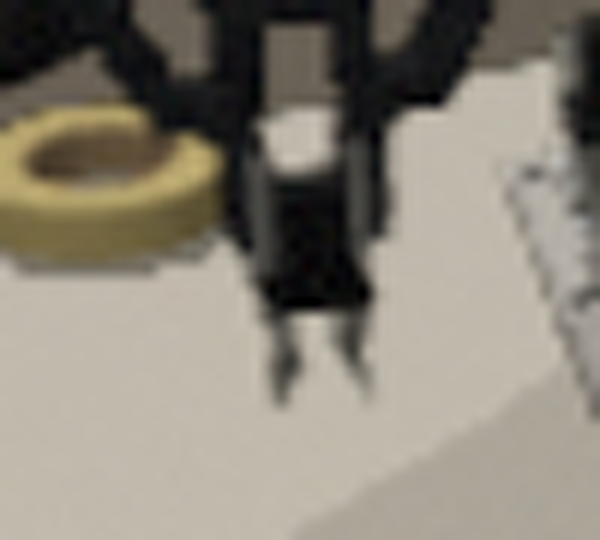

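The two arms are clearly separate, at (285,360) and (355,360), so the stand is aligned with the rail. On to the middle of the rail.

Call:
drive_tool(rows=[{"x": 0,"y": 0,"z": 0.015,"turn": 0},{"x": 0.03,"y": 0.02,"z": 0.015,"turn": 0},{"x": 0.06,"y": 0.04,"z": 0.015,"turn": 0},{"x": 0.09,"y": 0.06,"z": 0.015,"turn": 0},{"x": 0.12,"y": 0.075,"z": 0.015,"turn": 0},{"x": 0.134,"y": 0.082,"z": 0.015,"turn": 0},{"x": 0.134,"y": 0.082,"z": 0.015,"turn": 0},{"x": 0.134,"y": 0.082,"z": 0.01,"turn": 0},{"x": 0.134,"y": 0.082,"z": 0,"turn": 0},{"x": 0.134,"y": 0.082,"z": -0.012,"turn": 0}])

```text
clock: 20.25
ee_pos: [0.5744, 0.2715, 0.0967]
tcp_rot: [-3.141, 0.0, 1.378]
ft_force: [1.1, 0.3, -1.1]
width: 0.218
gripper_force: 59.5
```

Call:
drive_tool(rows=[{"x": 0,"y": 0,"z": -0.006,"turn": 0},{"x": 0,"y": 0,"z": -0.012,"turn": 0},{"x": 0,"y": 0,"z": -0.017,"turn": 0},{"x": 0,"y": 0,"z": -0.021,"turn": 0},{"x": 0,"y": 0,"z": -0.025,"turn": 0},{"x": 0,"y": 0,"z": -0.029,"turn": 0},{"x": 0,"y": 0,"z": -0.033,"turn": 0},{"x": 0,"y": 0,"z": -0.036,"turn": 0},{"x": 0,"y": 0,"z": -0.036,"turn": 0},{"x": 0,"y": 0,"z": -0.036,"turn": 0}])

```text
clock: 21.5
ee_pos: [0.5754, 0.2717, 0.0642]
tcp_rot: [3.141, -0.001, 1.378]
ft_force: [-4.5, -2.2, 12.9]
width: 0.218
gripper_force: 61.5
```

Call:
drive_tool(rows=[{"x": 0,"y": 0,"z": 0.003,"turn": 0},{"x": 0,"y": 0,"z": 0.003,"turn": 0},{"x": 0,"y": 0,"z": 0.003,"turn": 0},{"x": 0,"y": 0,"z": 0.003,"turn": 0},{"x": 0,"y": 0,"z": 0.003,"turn": 0},{"x": 0,"y": 0,"z": 0.03,"turn": 0},{"x": 0,"y": 0,"z": 0.07,"turn": 0},{"x": -0.05,"y": -0.02,"z": 0.09,"turn": 0},{"x": -0.1,"y": -0.04,"z": 0.1,"turn": 0},{"x": -0.15,"y": -0.06,"z": 0.1,"turn": 0}], grip=0.055)

```text
clock: 22.75
ee_pos: [0.4246, 0.2113, 0.1623]
tcp_rot: [3.14, -0.002, 1.378]
ft_force: [-0.3, 0.3, 1.3]
width: 0.637
gripper_force: 0.0
```

Call:
drive_tool(rows=[{"x": -0.04,"y": -0.04,"z": 0,"turn": 0},{"x": -0.06,"y": -0.1,"z": 0,"turn": 0},{"x": -0.06,"y": -0.155,"z": 0,"turn": 0},{"x": -0.06,"y": -0.21,"z": 0,"turn": 0},{"x": -0.06,"y": -0.265,"z": 0,"turn": 0},{"x": -0.06,"y": -0.32,"z": 0,"turn": 0},{"x": -0.06,"y": -0.375,"z": 0,"turn": 0},{"x": -0.05,"y": -0.42,"z": 0,"turn": 0},{"x": -0.03,"y": -0.455,"z": 0,"turn": 0},{"x": -0.02,"y": -0.46,"z": 0,"turn": 0}])

```text
clock: 24.0
ee_pos: [0.4052, -0.2515, 0.1615]
tcp_rot: [3.141, 0.003, 1.373]
ft_force: [-0.4, -0.0, 0.2]
width: 0.642
gripper_force: 0.0
```

```bash
cat > d.py <<'E'
from h import *
im=robot.get_image("top");s=robot.get_image("side");print(robot.state()["ee_pos"].round(4))
cv2.imwrite("pics/td.png",im[:,:,::-1]);cv2.imwrite("pics/sd.png",s[:,:,::-1])
a=cv2.imread("pics/top0.png")[:,:,::-1];b=cv2.imread("pics/side0.png")[:,:,::-1]
for n,p,q in (("orange",(346,195.1),(283.2,259.5)),("ring",(368.3,201.6),(290.2,278.3)),("bar",(341,224.3),(246.6,265.5)),("white",(377,228.6),(261.8,294.5)),("loupe",(317.8,220.6),(238.4,242.7))):
    r=[]
    for x,y,c in ((im,a,p),(s,b,q)):
        u,v=map(int,c);d=np.abs(x[v-5:v+6,u-5:u+6].astype(int)-y[v-5:v+6,u-5:u+6]).mean();r.append(round(d,1))
    print(n,r)
E
python3 d.py
```

```text
[ 0.4058 -0.2485  0.1611]
orange [np.float64(3.4), np.float64(4.2)]
ring [np.float64(2.6), np.float64(3.7)]
bar [np.float64(2.2), np.float64(3.3)]
white [np.float64(66.0), np.float64(16.2)]
loupe [np.float64(1.3), np.float64(3.9)]
```

Call:
drive_tool(rows=[{"x": 0.022,"y": 0.002,"z": -0.03,"turn": 0},{"x": 0.022,"y": 0.002,"z": -0.06,"turn": 0},{"x": 0.022,"y": 0.002,"z": -0.09,"turn": 0},{"x": 0.022,"y": 0.002,"z": -0.115,"turn": 0},{"x": 0.022,"y": 0.002,"z": -0.133,"turn": 0},{"x": 0.022,"y": 0.002,"z": -0.146,"turn": 0},{"x": 0.022,"y": 0.002,"z": -0.153,"turn": 0},{"x": 0.022,"y": 0.002,"z": -0.156,"turn": 0},{"x": 0.022,"y": 0.002,"z": -0.156,"turn": 0},{"x": 0.022,"y": 0.002,"z": -0.156,"turn": 0}])

```text
clock: 25.35
ee_pos: [0.4275, -0.2467, 0.0058]
tcp_rot: [3.141, 0.0, 1.378]
ft_force: [-0.3, 0.4, 0.2]
width: 0.646
gripper_force: 0.0
```

Call:
drive_tool(rows=[{"x": 0,"y": 0,"z": 0,"turn": 0},{"x": 0,"y": 0,"z": 0,"turn": 0},{"x": 0,"y": 0,"z": 0,"turn": 0},{"x": 0,"y": 0,"z": 0,"turn": 0},{"x": 0,"y": 0,"z": 0,"turn": 0},{"x": 0,"y": 0,"z": 0,"turn": 0},{"x": 0,"y": 0,"z": 0,"turn": 0},{"x": 0,"y": 0,"z": 0,"turn": 0},{"x": 0,"y": 0,"z": 0,"turn": 0},{"x": 0,"y": 0,"z": 0.03,"turn": 0}], grip=0.015, grip_force=35)

```text
clock: 26.6
ee_pos: [0.4253, -0.245, 0.0338]
tcp_rot: [-3.137, -0.001, 1.378]
ft_force: [0.5, 0.2, -0.1]
width: 0.331
gripper_force: 34.6
```

Call:
drive_tool(rows=[{"x": 0,"y": 0,"z": 0.04,"turn": 0},{"x": -0.01,"y": 0,"z": 0.09,"turn": 0},{"x": -0.035,"y": 0.03,"z": 0.13,"turn": 0},{"x": -0.06,"y": 0.07,"z": 0.13,"turn": 0},{"x": -0.062,"y": 0.12,"z": 0.13,"turn": 0},{"x": -0.062,"y": 0.17,"z": 0.13,"turn": 0},{"x": -0.062,"y": 0.22,"z": 0.13,"turn": 0},{"x": -0.062,"y": 0.275,"z": 0.13,"turn": 0},{"x": -0.062,"y": 0.33,"z": 0.13,"turn": 0},{"x": -0.062,"y": 0.385,"z": 0.13,"turn": 0}])

```text
clock: 27.85
ee_pos: [0.3648, 0.1403, 0.1652]
tcp_rot: [3.141, -0.001, 1.378]
ft_force: [0.7, -0.6, 0.1]
width: 0.328
gripper_force: 34.6
```

Call:
drive_tool(rows=[{"x": 0.0,"y": 0.05,"z": 0,"turn": 0},{"x": 0.02,"y": 0.1,"z": 0,"turn": 0},{"x": 0.06,"y": 0.135,"z": 0,"turn": 0},{"x": 0.1,"y": 0.17,"z": 0,"turn": 0},{"x": 0.14,"y": 0.195,"z": 0,"turn": 0},{"x": 0.18,"y": 0.205,"z": 0,"turn": 0},{"x": 0.21,"y": 0.209,"z": -0.01,"turn": 0},{"x": 0.2255,"y": 0.209,"z": -0.02,"turn": 0},{"x": 0.2255,"y": 0.209,"z": -0.04,"turn": 0},{"x": 0.2255,"y": 0.209,"z": -0.055,"turn": 0}])

```text
clock: 29.1
ee_pos: [0.5896, 0.3472, 0.1086]
tcp_rot: [-3.139, 0.001, 1.378]
ft_force: [0.6, 0.1, -0.3]
width: 0.331
gripper_force: 34.7
```

Call:
drive_tool(rows=[{"x": 0,"y": 0,"z": -0.005,"turn": 0},{"x": 0,"y": 0,"z": -0.01,"turn": 0},{"x": 0,"y": 0,"z": -0.014,"turn": 0},{"x": 0,"y": 0,"z": -0.016,"turn": 0},{"x": 0,"y": 0,"z": -0.017,"turn": 0},{"x": 0,"y": 0,"z": -0.0175,"turn": 0},{"x": 0,"y": 0,"z": -0.018,"turn": 0},{"x": 0,"y": 0,"z": -0.018,"turn": 0},{"x": 0,"y": 0,"z": -0.018,"turn": 0},{"x": 0,"y": 0,"z": -0.018,"turn": 0}])

```text
clock: 30.35
ee_pos: [0.5909, 0.3477, 0.0927]
tcp_rot: [3.141, -0.0, 1.378]
ft_force: [-0.5, -0.1, 1.3]
width: 0.33
gripper_force: 34.8
```

Light contact at z 0.0927, as expected. Releasing and returning for the next disc.

Call:
drive_tool(rows=[{"x": 0,"y": 0,"z": 0,"turn": 0},{"x": 0,"y": 0,"z": 0,"turn": 0},{"x": 0,"y": 0,"z": 0,"turn": 0},{"x": 0,"y": 0,"z": 0,"turn": 0},{"x": 0,"y": 0,"z": 0,"turn": 0},{"x": 0,"y": 0,"z": 0.015,"turn": 0},{"x": 0,"y": 0,"z": 0.04,"turn": 0},{"x": 0,"y": 0,"z": 0.07,"turn": 0},{"x": -0.05,"y": -0.03,"z": 0.07,"turn": 0},{"x": -0.11,"y": -0.05,"z": 0.07,"turn": 0}], grip=0.055)

```text
clock: 31.6
ee_pos: [0.4825, 0.2963, 0.164]
tcp_rot: [3.138, -0.001, 1.375]
ft_force: [-0.7, 0.9, 0.7]
width: 0.645
gripper_force: 0.0
```

```bash
python3 d.py; python3 - <<'E'
from h import *
t=cv2.imread("pics/td.png");s=cv2.imread("pics/sd.png")
a=cv2.resize(t[160:240,135:405],None,fx=2.9,fy=2.9,interpolation=2)
b=cv2.resize(s[140:310,180:310],None,fx=2.1,fy=2.1,interpolation=2);c=np.zeros((b.shape[0],a.shape[1],3),np.uint8);c[:,:b.shape[1]]=b
e=cv2.resize(s[130:200,195:255],None,fx=5,fy=5,interpolation=2);c[:350,320:620]=e[:350]
cv2.imwrite("pics/m1.png",np.vstack([a,c]))
E
```

```text
[0.4713 0.2932 0.1595]
orange [np.float64(6.7), np.float64(2.1)]
ring [np.float64(5.5), np.float64(2.7)]
bar [np.float64(73.9), np.float64(97.5)]
white [np.float64(31.8), np.float64(29.6)]
loupe [np.float64(1.3), np.float64(8.3)]
```

View pics/m1.png

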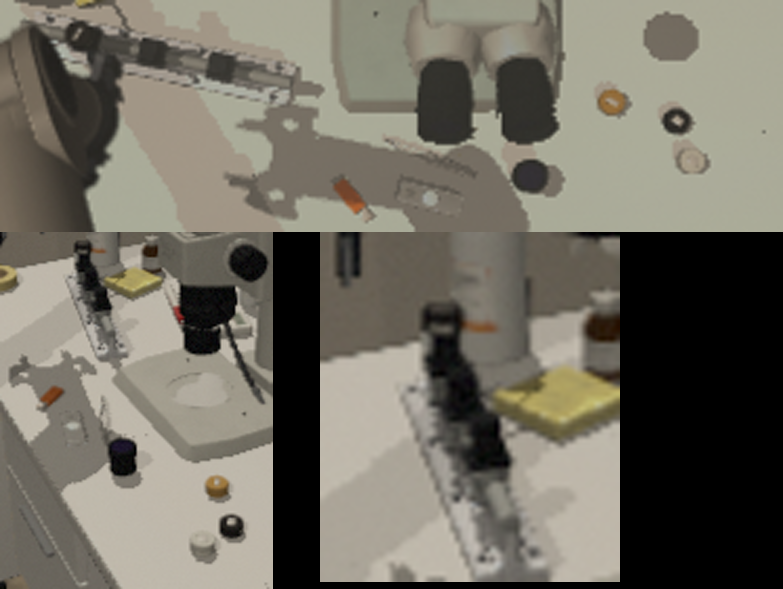

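The discs are unchanged except white, which has been knocked to about top (373.6,215). The first disc rests on S1 at side crop (440,320), and all three stands are on the rail. Orange is next, since it stands alone.

Call:
drive_tool(rows=[{"x": -0.04,"y": -0.03,"z": 0,"turn": 0},{"x": -0.08,"y": -0.07,"z": 0,"turn": 0},{"x": -0.105,"y": -0.12,"z": 0,"turn": 0},{"x": -0.115,"y": -0.17,"z": 0,"turn": 0},{"x": -0.115,"y": -0.225,"z": 0,"turn": 0},{"x": -0.115,"y": -0.28,"z": 0,"turn": 0},{"x": -0.115,"y": -0.335,"z": 0,"turn": 0},{"x": -0.115,"y": -0.39,"z": 0,"turn": 0},{"x": -0.115,"y": -0.445,"z": 0,"turn": 0},{"x": -0.115,"y": -0.5,"z": 0,"turn": 0}])

```text
clock: 32.95
ee_pos: [0.3672, -0.2039, 0.1638]
tcp_rot: [3.138, -0.002, 1.379]
ft_force: [1.0, -0.5, 0.2]
width: 0.64
gripper_force: 0.0
```

Call:
drive_tool(rows=[{"x": 0,"y": -0.04,"z": 0,"turn": 0},{"x": 0.02,"y": -0.075,"z": 0,"turn": 0},{"x": 0.06,"y": -0.08,"z": 0,"turn": 0},{"x": 0.1,"y": -0.075,"z": -0.02,"turn": 0},{"x": 0.14,"y": -0.068,"z": -0.05,"turn": 0},{"x": 0.162,"y": -0.063,"z": -0.08,"turn": 0},{"x": 0.162,"y": -0.063,"z": -0.1,"turn": 0},{"x": 0.162,"y": -0.063,"z": -0.12,"turn": 0},{"x": 0.162,"y": -0.063,"z": -0.12,"turn": 0},{"x": 0.162,"y": -0.063,"z": -0.12,"turn": 0}])

```text
clock: 34.2
ee_pos: [0.5281, -0.2661, 0.0435]
tcp_rot: [3.14, 0.001, 1.376]
ft_force: [-0.2, -0.9, 0.8]
width: 0.644
gripper_force: 0.0
```

Call:
drive_tool(rows=[{"x": 0,"y": 0,"z": -0.012,"turn": 0},{"x": 0,"y": 0,"z": -0.024,"turn": 0},{"x": 0,"y": 0,"z": -0.032,"turn": 0},{"x": 0,"y": 0,"z": -0.037,"turn": 0},{"x": 0,"y": 0,"z": -0.038,"turn": 0},{"x": 0,"y": 0,"z": -0.038,"turn": 0},{"x": 0,"y": 0,"z": -0.038,"turn": 0},{"x": 0,"y": 0,"z": -0.038,"turn": 0},{"x": 0,"y": 0,"z": -0.038,"turn": 0},{"x": 0,"y": 0,"z": -0.038,"turn": 0}])

```text
clock: 35.45
ee_pos: [0.5284, -0.2651, 0.0044]
tcp_rot: [3.141, -0.0, 1.378]
ft_force: [0.4, 0.1, -0.6]
width: 0.646
gripper_force: 0.0
```

Call:
drive_tool(rows=[{"x": 0,"y": 0,"z": 0,"turn": 0},{"x": 0,"y": 0,"z": 0,"turn": 0},{"x": 0,"y": 0,"z": 0,"turn": 0},{"x": 0,"y": 0,"z": 0,"turn": 0},{"x": 0,"y": 0,"z": 0,"turn": 0},{"x": 0,"y": 0,"z": 0,"turn": 0},{"x": 0,"y": 0,"z": 0,"turn": 0},{"x": 0,"y": 0,"z": 0,"turn": 0},{"x": 0,"y": 0,"z": 0,"turn": 0},{"x": 0,"y": 0,"z": 0.04,"turn": 0}], grip=0.015)

```text
clock: 36.7
ee_pos: [0.5256, -0.2625, 0.0411]
tcp_rot: [-3.133, -0.003, 1.378]
ft_force: [-0.1, 0.7, 0.2]
width: 0.329
gripper_force: 34.6
```

Call:
drive_tool(rows=[{"x": -0.03,"y": -0.01,"z": 0.04,"turn": 0},{"x": -0.07,"y": -0.015,"z": 0.08,"turn": 0},{"x": -0.11,"y": -0.01,"z": 0.12,"turn": 0},{"x": -0.15,"y": 0.01,"z": 0.12,"turn": 0},{"x": -0.162,"y": 0.05,"z": 0.12,"turn": 0},{"x": -0.162,"y": 0.1,"z": 0.12,"turn": 0},{"x": -0.162,"y": 0.155,"z": 0.12,"turn": 0},{"x": -0.162,"y": 0.21,"z": 0.12,"turn": 0},{"x": -0.162,"y": 0.265,"z": 0.12,"turn": 0},{"x": -0.162,"y": 0.32,"z": 0.12,"turn": 0}])

```text
clock: 37.95
ee_pos: [0.3653, 0.0569, 0.1641]
tcp_rot: [-3.141, -0.001, 1.379]
ft_force: [0.9, -0.4, -0.4]
width: 0.33
gripper_force: 34.7
```

Call:
drive_tool(rows=[{"x": 0,"y": 0.055,"z": 0,"turn": 0},{"x": 0,"y": 0.1,"z": 0,"turn": 0},{"x": 0.02,"y": 0.145,"z": 0,"turn": 0},{"x": 0.05,"y": 0.18,"z": 0,"turn": 0},{"x": 0.09,"y": 0.205,"z": 0,"turn": 0},{"x": 0.13,"y": 0.215,"z": 0,"turn": 0},{"x": 0.17,"y": 0.216,"z": 0,"turn": 0},{"x": 0.2,"y": 0.216,"z": -0.015,"turn": 0},{"x": 0.209,"y": 0.216,"z": -0.035,"turn": 0},{"x": 0.209,"y": 0.216,"z": -0.053,"turn": 0}])

```text
clock: 39.2
ee_pos: [0.5741, 0.2704, 0.109]
tcp_rot: [-3.139, 0.002, 1.377]
ft_force: [-1.0, -0.1, -0.7]
width: 0.33
gripper_force: 34.7
```

Call:
drive_tool(rows=[{"x": 0,"y": 0,"z": -0.005,"turn": 0},{"x": 0,"y": 0,"z": -0.01,"turn": 0},{"x": 0,"y": 0,"z": -0.014,"turn": 0},{"x": 0,"y": 0,"z": -0.017,"turn": 0},{"x": 0,"y": 0,"z": -0.0185,"turn": 0},{"x": 0,"y": 0,"z": -0.0195,"turn": 0},{"x": 0,"y": 0,"z": -0.02,"turn": 0},{"x": 0,"y": 0,"z": -0.02,"turn": 0},{"x": 0,"y": 0,"z": -0.02,"turn": 0},{"x": 0,"y": 0,"z": -0.02,"turn": 0}])

```text
clock: 40.45
ee_pos: [0.5757, 0.2709, 0.0916]
tcp_rot: [3.141, -0.0, 1.378]
ft_force: [0.7, 0.7, 1.0]
width: 0.327
gripper_force: 34.8
```

Call:
drive_tool(rows=[{"x": 0,"y": 0,"z": 0,"turn": 0},{"x": 0,"y": 0,"z": 0,"turn": 0},{"x": 0,"y": 0,"z": 0,"turn": 0},{"x": 0,"y": 0,"z": 0,"turn": 0},{"x": 0,"y": 0,"z": 0,"turn": 0},{"x": 0,"y": 0,"z": 0.015,"turn": 0},{"x": 0,"y": 0,"z": 0.04,"turn": 0},{"x": 0,"y": 0,"z": 0.07,"turn": 0},{"x": -0.05,"y": -0.03,"z": 0.07,"turn": 0},{"x": -0.11,"y": -0.05,"z": 0.07,"turn": 0}], grip=0.055)

```text
clock: 41.7
ee_pos: [0.467, 0.2194, 0.163]
tcp_rot: [3.138, -0.001, 1.375]
ft_force: [-0.2, 0.9, 1.7]
width: 0.646
gripper_force: 0.0
```

```bash
python3 d.py; python3 - <<'E'
from h import *
for n,box in (("td",(358,192,392,240)),("sd",(245,265,305,310))):
    im=cv2.imread(f"pics/{n}.png");u0,v0,u1,v1=box
    print(n,im.shape)
    for y in range(v0,v1,1)if n=="td" else []: pass
t=cv2.imread("pics/td.png").astype(int);s=cv2.imread("pics/sd.png").astype(int)
K=8
# ring: dark contour; white: saturation (warm) / edge via Hough on top view
g=cv2.resize(t[206:226,362:386].astype(np.uint8),None,fx=K,fy=K,interpolation=2)
h=cv2.HoughCircles(cv2.cvtColor(g,6),cv2.HOUGH_GRADIENT,1,40,param1=80,param2=12,minRadius=30,maxRadius=42)
print("white top",None if h is None else np.c_[(h[0][:,:2]+.5)/K-.5+[362,206],h[0][:,2]/K].round(2))
for im,box,n in ((t,(360,194,378,208),"top"),(s,(282,270,300,288),"side")):
    u0,v0,u1,v1=box;m=cv2.resize(im[v0:v1,u0:u1].max(2).astype(np.uint8),None,fx=K,fy=K,interpolation=2)<90
    c=max(cv2.findContours(m.astype(np.uint8),0,2)[0],key=cv2.contourArea);(x,y),r=cv2.minEnclosingCircle(c)
    print("ring",n,(x+.5)/K-.5+u0,(y+.5)/K-.5+v0,r/K)
w=np.array([ (h[0][0,0]+.5)/K-.5+362,(h[0][0,1]+.5)/K-.5+206]) if h is not None else np.array([373.6,215.2])
print(onz("top",*w,.015).round(4), proj("side",onz("top",*w,.015)))
a=np.vstack([cv2.resize(t[190:240,355:395].astype(np.uint8),(360,450),interpolation=2)]);b=cv2.resize(s[260:310,255:305].astype(np.uint8),(400,400),interpolation=2)
c=np.zeros((450,770,3),np.uint8);c[:,:360]=a;c[:400,370:]=b;cv2.imwrite("pics/m2.png",c)
E
```

```text
[0.456  0.2168 0.1585]
orange [np.float64(46.8), np.float64(59.6)]
ring [np.float64(4.3), np.float64(2.6)]
bar [np.float64(71.8), np.float64(97.5)]
white [np.float64(29.7), np.float64(29.6)]
loupe [np.float64(4.9), np.float64(6.6)]
td (384, 512, 3)
sd (384, 512, 3)
white top None
ring top 367.9375 201.3125 4.914913177490234
ring side 290.0467529296875 279.8680820465088 6.224691390991211
[ 0.4585 -0.3568  0.015 ] [275.87639731 285.12869106]
```

View pics/m2.png

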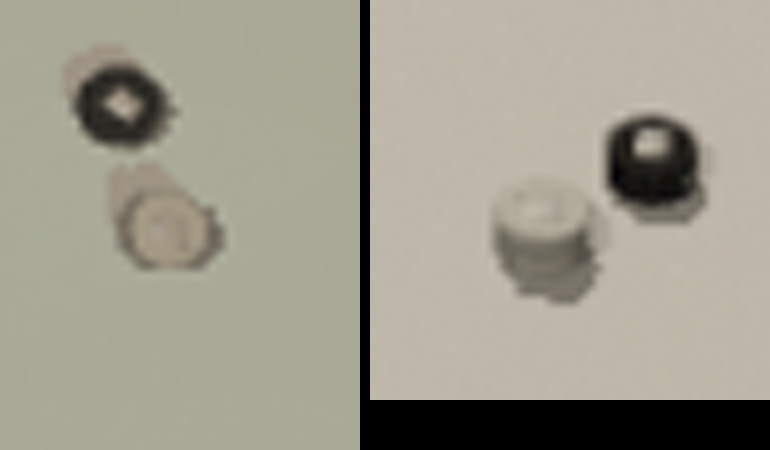

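White is now near (0.4585,-0.357). Ring is unchanged at (0.5055,-0.341), 50 mm from white, so I'll grasp ring with the fingers turned a quarter.

Call:
drive_tool(rows=[{"x": -0.04,"y": -0.03,"z": 0,"turn": 0},{"x": -0.08,"y": -0.07,"z": 0,"turn": 0},{"x": -0.1,"y": -0.12,"z": 0,"turn": 0},{"x": -0.1,"y": -0.17,"z": 0,"turn": 0},{"x": -0.1,"y": -0.225,"z": 0,"turn": 0},{"x": -0.1,"y": -0.28,"z": 0,"turn": 0},{"x": -0.1,"y": -0.335,"z": 0,"turn": 0},{"x": -0.1,"y": -0.39,"z": 0,"turn": 0},{"x": -0.1,"y": -0.445,"z": 0,"turn": 0},{"x": -0.1,"y": -0.5,"z": 0,"turn": 0}])

```text
clock: 43.05
ee_pos: [0.3668, -0.2809, 0.1621]
tcp_rot: [3.14, 0.0, 1.379]
ft_force: [0.1, 0.7, 0.6]
width: 0.645
gripper_force: 0.0
```

```bash
python3 -c "
from rig import robot
s=robot.state();print(s['q'].round(2),s['ee_pos'].round(4),s['clock'])"
```

```text
[-0.33  0.34  1.19  1.88 -0.35  1.15  0.79] [ 0.3668 -0.2809  0.1621] 43.05
```

Call:
drive_tool(rows=[{"x": 0.02,"y": -0.005,"z": 0,"turn": 0.17},{"x": 0.04,"y": -0.01,"z": 0,"turn": 0.35},{"x": 0.06,"y": -0.02,"z": 0,"turn": 0.53},{"x": 0.08,"y": -0.03,"z": 0,"turn": 0.71},{"x": 0.1,"y": -0.04,"z": -0.02,"turn": 0.89},{"x": 0.12,"y": -0.05,"z": -0.04,"turn": 1.07},{"x": 0.14,"y": -0.059,"z": -0.06,"turn": 1.25},{"x": 0.1405,"y": -0.059,"z": -0.08,"turn": 1.42},{"x": 0.1405,"y": -0.059,"z": -0.1,"turn": 1.57},{"x": 0.1405,"y": -0.059,"z": -0.12,"turn": 1.57}])

```text
clock: 44.3
ee_pos: [0.5073, -0.3385, 0.0416]
tcp_rot: [-3.141, 0.002, 2.946]
ft_force: [0.1, -0.3, 0.3]
width: 0.636
gripper_force: 0.0
```

Call:
drive_tool(rows=[{"x": 0,"y": 0,"z": 0,"turn": 0},{"x": 0,"y": 0,"z": -0.01,"turn": 0},{"x": 0,"y": 0,"z": -0.02,"turn": 0},{"x": 0,"y": 0,"z": -0.03,"turn": 0},{"x": 0,"y": 0,"z": -0.035,"turn": 0},{"x": 0,"y": 0,"z": -0.037,"turn": 0},{"x": 0,"y": 0,"z": -0.037,"turn": 0},{"x": 0,"y": 0,"z": -0.037,"turn": 0},{"x": 0,"y": 0,"z": -0.037,"turn": 0},{"x": 0,"y": 0,"z": -0.037,"turn": 0}])

```text
clock: 45.55
ee_pos: [0.5066, -0.3379, 0.0045]
tcp_rot: [-3.141, 0.0, 2.948]
ft_force: [0.4, -0.4, -0.5]
width: 0.643
gripper_force: 0.0
```

Call:
drive_tool(rows=[{"x": 0,"y": 0,"z": 0,"turn": 0},{"x": 0,"y": 0,"z": 0,"turn": 0},{"x": 0,"y": 0,"z": 0,"turn": 0},{"x": 0,"y": 0,"z": 0,"turn": 0},{"x": 0,"y": 0,"z": 0,"turn": 0},{"x": 0,"y": 0,"z": 0,"turn": 0},{"x": 0,"y": 0,"z": 0,"turn": 0},{"x": 0,"y": 0,"z": 0,"turn": 0},{"x": 0,"y": 0,"z": 0,"turn": 0},{"x": 0,"y": 0,"z": 0.04,"turn": 0}], grip=0.015)

```text
clock: 46.8
ee_pos: [0.5036, -0.335, 0.0406]
tcp_rot: [3.138, -0.009, 2.948]
ft_force: [0.5, -0.5, 0.5]
width: 0.326
gripper_force: 34.6
```

Call:
drive_tool(rows=[{"x": -0.02,"y": 0.0,"z": 0.04,"turn": 0},{"x": -0.05,"y": 0.01,"z": 0.08,"turn": -0.1},{"x": -0.09,"y": 0.02,"z": 0.12,"turn": -0.2},{"x": -0.125,"y": 0.05,"z": 0.12,"turn": -0.35},{"x": -0.141,"y": 0.09,"z": 0.12,"turn": -0.5},{"x": -0.141,"y": 0.14,"z": 0.12,"turn": -0.65},{"x": -0.141,"y": 0.19,"z": 0.12,"turn": -0.8},{"x": -0.141,"y": 0.24,"z": 0.12,"turn": -0.95},{"x": -0.141,"y": 0.29,"z": 0.12,"turn": -1.1},{"x": -0.141,"y": 0.34,"z": 0.12,"turn": -1.25}])

```text
clock: 48.05
ee_pos: [0.3661, -0.024, 0.1637]
tcp_rot: [-3.14, -0.001, 1.78]
ft_force: [0.4, -0.5, -0.2]
width: 0.328
gripper_force: 34.6
```

Call:
drive_tool(rows=[{"x": 0,"y": 0.045,"z": 0,"turn": -0.1},{"x": 0,"y": 0.09,"z": 0,"turn": -0.2},{"x": 0.01,"y": 0.13,"z": 0,"turn": -0.32},{"x": 0.04,"y": 0.16,"z": 0,"turn": -0.32},{"x": 0.08,"y": 0.18,"z": 0,"turn": -0.32},{"x": 0.12,"y": 0.19,"z": 0,"turn": -0.32},{"x": 0.16,"y": 0.1925,"z": 0,"turn": -0.32},{"x": 0.19,"y": 0.1925,"z": -0.015,"turn": -0.32},{"x": 0.1945,"y": 0.1925,"z": -0.035,"turn": -0.32},{"x": 0.1945,"y": 0.1925,"z": -0.053,"turn": -0.32}])

```text
clock: 49.3
ee_pos: [0.5598, 0.1667, 0.1088]
tcp_rot: [-3.138, 0.001, 1.464]
ft_force: [-0.9, 0.8, 0.1]
width: 0.325
gripper_force: 34.7
```

Call:
drive_tool(rows=[{"x": 0,"y": 0,"z": -0.005,"turn": 0},{"x": 0,"y": 0,"z": -0.01,"turn": 0},{"x": 0,"y": 0,"z": -0.014,"turn": 0},{"x": 0,"y": 0,"z": -0.017,"turn": 0},{"x": 0,"y": 0,"z": -0.0185,"turn": 0},{"x": 0,"y": 0,"z": -0.0195,"turn": 0},{"x": 0,"y": 0,"z": -0.02,"turn": 0},{"x": 0,"y": 0,"z": -0.02,"turn": 0},{"x": 0,"y": 0,"z": -0.02,"turn": 0},{"x": 0,"y": 0,"z": -0.02,"turn": 0}])

```text
clock: 50.55
ee_pos: [0.5616, 0.167, 0.0913]
tcp_rot: [-3.141, -0.001, 1.464]
ft_force: [0.4, -0.4, -0.6]
width: 0.33
gripper_force: 34.7
```

The sweep was cut short, so y is 27 mm off. Nothing has been touched. Lifting, shifting and setting down again.

Call:
drive_tool(rows=[{"x": 0,"y": 0,"z": 0.02,"turn": 0},{"x": 0,"y": 0,"z": 0.02,"turn": 0},{"x": -0.001,"y": 0.014,"z": 0.02,"turn": -0.08},{"x": -0.001,"y": 0.0275,"z": 0.02,"turn": -0.08},{"x": -0.001,"y": 0.0275,"z": 0.02,"turn": -0.08},{"x": -0.001,"y": 0.0275,"z": 0.02,"turn": -0.08},{"x": -0.001,"y": 0.0275,"z": 0.014,"turn": -0.08},{"x": -0.001,"y": 0.0275,"z": 0.008,"turn": -0.08},{"x": -0.001,"y": 0.0275,"z": 0.004,"turn": -0.08},{"x": -0.001,"y": 0.0275,"z": 0.002,"turn": -0.08}])

```text
clock: 51.8
ee_pos: [0.5604, 0.1943, 0.0927]
tcp_rot: [-3.141, -0.0, 1.384]
ft_force: [0.1, 0.4, -0.8]
width: 0.329
gripper_force: 34.7
```

Call:
drive_tool(rows=[{"x": 0,"y": 0,"z": -0.0005,"turn": 0},{"x": 0,"y": 0,"z": -0.001,"turn": 0},{"x": 0,"y": 0,"z": -0.0015,"turn": 0},{"x": 0,"y": 0,"z": -0.002,"turn": 0},{"x": 0,"y": 0,"z": -0.002,"turn": 0},{"x": 0,"y": 0,"z": -0.002,"turn": 0},{"x": 0,"y": 0,"z": -0.002,"turn": 0},{"x": 0,"y": 0,"z": -0.002,"turn": 0},{"x": 0,"y": 0,"z": -0.002,"turn": 0},{"x": 0,"y": 0,"z": -0.002,"turn": 0}])

```text
clock: 53.05
ee_pos: [0.5608, 0.1945, 0.0914]
tcp_rot: [3.142, -0.001, 1.384]
ft_force: [-0.9, -0.5, 1.5]
width: 0.329
gripper_force: 34.8
```

Call:
drive_tool(rows=[{"x": 0,"y": 0,"z": 0,"turn": 0},{"x": 0,"y": 0,"z": 0,"turn": 0},{"x": 0,"y": 0,"z": 0,"turn": 0},{"x": 0,"y": 0,"z": 0,"turn": 0},{"x": 0,"y": 0,"z": 0,"turn": 0},{"x": 0,"y": 0,"z": 0.015,"turn": 0},{"x": 0,"y": 0,"z": 0.04,"turn": 0},{"x": 0,"y": 0,"z": 0.07,"turn": 0},{"x": -0.05,"y": 0,"z": 0.08,"turn": 0},{"x": -0.1,"y": 0,"z": 0.09,"turn": 0}], grip=0.055)

```text
clock: 54.3
ee_pos: [0.4604, 0.1944, 0.1829]
tcp_rot: [3.14, -0.002, 1.383]
ft_force: [0.4, 0.3, -0.8]
width: 0.644
gripper_force: 0.0
```

Call:
drive_tool(rows=[{"x": -0.04,"y": -0.04,"z": 0,"turn": 0},{"x": -0.07,"y": -0.09,"z": 0,"turn": 0},{"x": -0.08,"y": -0.14,"z": 0,"turn": 0},{"x": -0.08,"y": -0.19,"z": 0,"turn": 0},{"x": -0.08,"y": -0.19,"z": 0,"turn": 0},{"x": -0.08,"y": -0.19,"z": 0,"turn": 0},{"x": -0.08,"y": -0.19,"z": 0,"turn": 0},{"x": -0.08,"y": -0.19,"z": 0,"turn": 0},{"x": -0.08,"y": -0.19,"z": 0,"turn": 0},{"x": -0.08,"y": -0.19,"z": 0,"turn": 0}])

```text
clock: 55.55
ee_pos: [0.3806, 0.0047, 0.1811]
tcp_rot: [-3.141, -0.0, 1.385]
ft_force: [-0.9, -0.2, -0.4]
width: 0.643
gripper_force: 0.0
```

```bash
python3 d.py|tail -1; python3 - <<'E'
from h import *
t=cv2.imread("pics/td.png");s=cv2.imread("pics/sd.png")
for n,p in (("S1",(.591,.348)),("S2",(.575,.271)),("S3",(.560,.1945))): print(n,proj("top",np.array([*p,.102])).round(1),proj("side",np.array([*p,.102])).round(1))
a=cv2.resize(t[158:198,145:240],None,fx=8,fy=8,interpolation=2)
b=cv2.resize(s[125:195,195:255],None,fx=4,fy=4,interpolation=2);c=np.zeros((280,760,3),np.uint8);c[:,:240]=b
cv2.imwrite("pics/f.png",np.vstack([a,c]))
E
```

```text
loupe [np.float64(1.8), np.float64(3.6)]
S1 [161.6 171. ] [219.1 144. ]
S2 [185.4 176.1] [222.9 152.4]
S3 [209.1 181. ] [227.3 161.4]
```

View pics/f.png

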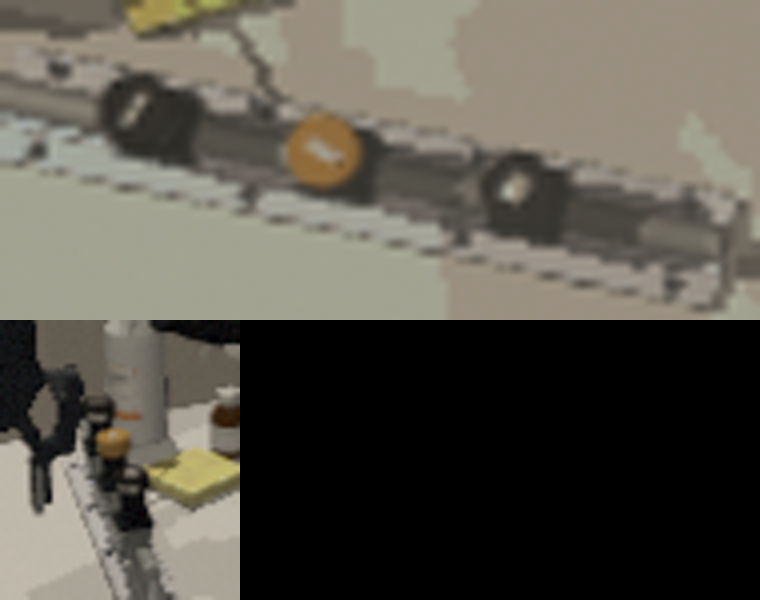

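All three discs lie centred on their stands: top pixels (162,171), (185,177) and (209,181) match the projected seats within a pixel. The loupe is undisturbed. Handing in.

```bash
python3 -c "
from rig import robot
print(robot.job_done())"
```

```text
the job is handed in; nothing more can be done
None
```

The job is handed in: all three stands present are clipped fully home on the rail, and each carries one specimen lying flat and centred to within about 2 mm. The loupe was not moved and the arm never went near the objective case, but the hand-in gave no verdict back.

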